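# Hang the rice paddle on the hook inside the cubby

### The job

Pick up the white rice paddle and hang it by the hole in its handle on the hook deep inside the open-fronted cubby, blade down, so that it hangs freely and still; let go of it and bring the hand out. The hook can be anywhere along its rail, so feel for it. Do not knock the cubby with the robot, and leave the shaker, garlic, onion and tin where they stand.

Things in the scene. Friction and masses are not known exactly. Their poses are not given: they have to be found in the camera images.
- paddle: white plastic rice paddle, 229 mm long, 50 to 130 g, lying flat with its eye end towards the cubby. Origin on its underside, on the long axis; x runs along the handle to the eye, z out of the flat face. Handle 22 mm wide, 10 mm thick, from x = -54 to +88 mm. Round blade 72 mm wide, 6 mm thick, from x = -129 to -48 mm; balance point near x = -35 mm
- paddle_eye (a point): centre of the hanging hole in the paddle's handle: a round through hole of 16 mm diameter in a round end of 30 mm diameter and 8 mm thickness, whose end lies 15 mm beyond this point. Hole axis = paddle z
- paddle_grip (a point): middle of the handle's thickness next to the blade, 135 mm from paddle_eye: where to take the paddle, across its 22 mm width
- cubby: fixed grey box on the worktop, 190 deep (its x), 260 wide (y), 350 mm high, walls 12 mm, no floor, open on its -x side, which faces left (+y of the world) and a little to the robot. Origin: centre of its footprint at worktop level; x points inwards, z up. Open edge at x = -95 mm, back panel's inner face at x = +83 mm, roof underside z = 338 mm. In it a J-hook, see hook_range
- fascia_edge (a point): middle of the lower front edge of the 12 mm thick fascia that hangs from the roof's edge over the opening, 300 mm above the worktop: hand and paddle must pass below or stay in front of it. Same axes as the cubby
- hook_range (a point): rigid J-hook of 7 mm coated steel wire in the cubby's plane y = 0. Its place H along the cubby's x is NOT measured: anywhere from 25 mm before to 25 mm behind this point (x = 28, z = 255 mm in the cubby). Find it by touch, e.g. run the end of the paddle, held tilted 45 degrees, gently (about 3 N) into the front of its prong
- hook_tip_mid (a point): centre of the prong's tip if the hook is at mid range (H = this point's x + 18 mm). Wire centre line (x from H, z in mm): stem straight down from the roof at +24 to z = 265, bend to +13, level at z = 255 to -5, bend to -11 at z = 260, then prong up to -18 at z = 283. Front of the prong at z = 265: H - 16. A paddle let go on it swings down; wait till it stops (2 to 6 s)
- shaker: small salt shaker with a red cap, 43 mm diameter, 76 mm high, standing inside the cubby near the wall that is farther from the robot; origin centre of its foot. Bystander
- garlic: garlic bulb, 56 mm, on the worktop near the robot, before the cubby's opening. Bystander
- onion: red onion, 67 mm, on the worktop beyond the paddle. Bystander
- tin: flat tin, 86 mm diameter, 40 mm high, on the worktop beyond the paddle, left of the onion. Bystander
Mind the look-alikes: they are no part of the job. Several things have the shape of the paddle; the one meant has the colours described above.

How it is judged:
At the end, for the whole second after the job is handed in: The paddle hangs on the hook: eye 238 to 262 mm above the worktop, within 12 mm of the cubby's middle plane, 20 mm before to 83 mm behind its centre; handle upright within 20 degrees, eye on top; under 0.1 m/s and let go; TCP at least 5 mm outside the opening or above 370 mm (z of paddle_eye in the frame of cubby between 0.238 and 0.262 m and y of paddle_eye in the frame of cubby between -0.012 and 0.012 m and x of paddle_eye in the frame of cubby between -0.02 and 0.083 m and angle between paddle's own x axis and vertical below 0.35 rad and linear speed of paddle below 0.1 m/s and contact force between paddle and the fingers below 0.1 N and (x of the grasp point in the frame of cubby below -0.1 m or height (world z) of the grasp point above 0.37 m)); the robot touches nothing.
It fails at once if the shaker, garlic, onion or tin is moved by more than 20 mm (distance of any of shaker, garlic, onion, tin from where it was at the start of the episode above 0.02 m).
It fails at once if the robot knocks the cubby with more than 20 N (contact force between any of the arm, the fingers and cubby above 20 N).
It also fails if it takes over 69 s, if anything falls off the work surface, if the arm or the gripper's body presses on something with over 40 N, if the wrist force passes 120 N, or if a joint passes its speed limit or range.

### The arm

A 7-joint arm with a two-finger parallel gripper is mounted at the origin on a cart in front of the work surface, level with it; the furniture and walls round the work are solid. World frame = base frame: x ahead of the robot, y to its left, z up, the work surface at z = 0. Lengths are in m, angles in rad, forces in N, time in s.
With the tool pointing down it reaches from about 0.4 to 0.875 m from the base axis. Payload 19.3 kg.
Tool frame: the origin (TCP) lies between the finger pads, 19 mm behind the fingertips; this is the grasp point; z points along the fingers, y is the line along which they close (so a half turn about z gives the same grasp; the last joint's range is limited). The gripper opens to 85 mm and grips with 20 to 120 N. Pads are 22 mm wide; open, the fingers measure 114 mm over their backs; the gripper's body (76 mm by 85 mm) begins 54 mm behind the grasp point. The pads swing forward as they close: fully open they stand 13 mm farther back than shut.
Start: joints at [1.245, 0.521, -0.036, 1.599, 0.021, 1.021, -0.113], TCP at [0.158, -0.605, 0.25] pointing down, gripper open.
Joint ranges: [-2.91, 2.91], [-0.3, 2.13], [-1.5, 1.42], [0.17, 2.43], [-1.26, 4.41], [0.16, 1.93], [-2.52, 2.52]. Speed limits (rad/s): [1.89, 1.89, 2.39, 2.39, 3.01, 3.01, 3.01].

### API

Orientations are given as [roll, pitch, yaw] about the fixed x, y, z axes, in that order (R = Rz(yaw) Ry(pitch) Rx(roll)).
In Python, from workcell import bot gives the robot as it stands.
- The arm moves only by the shell command python3 -m crank 'ROWS' [FORCE]. ROWS is a JSON object of lists of equal length, an entry for each row: "travel": the shift along the world's x, y, z in cm, a list of three; "turn": the turn, a rotation vector about the world's x, y, z in degrees, a list of three; "gripper": the closure, from 0 (fully open) to 1 (shut). A call has exactly 5 rows; each row is the pose to reach, as a shift and turn from the pose commanded when the call began; what a row does not reach only later rows make up. A row lasts 1/10 s, in which the tool goes at most 50 mm and 8.59 degrees, less where a joint would pass 70% of its speed; a pose out of reach is approached as far as the arm can. A call with a gripper value outside its range is refused whole. The fingers move at their own pace and stop on an object; FORCE is the grip in N (left out, the last holds). Time passes only in rows, so rows that repeat a pose let the fingers close, or fill a call up. It gives the time, the measured TCP pose, the force, the opening and the grip force at its end, in the units of the state.
- bot.observe(): the state, without advancing time (a new reading comes with each control period).
- bot.grab_frame(name): name is "scene" or "top" or "wrist"; returns a dict with "pixels" (420x560x3 uint8, red, green, blue), "fx", "fy", "cx", "cy" (pixels), "dist" ([k1, k2, p1, p2, k3] as OpenCV has them; the pictures are not rectified), "extrinsics" (4x4, takes a point from world to camera coordinates). Camera axes: x right, y down, z forward; pixel columns grow to the right and rows downward; lengths in m; the calibration is good to about 2 mm. A picture is of the moment at which its call begins. There is no depth.
- bot.job_done(): hands the job in; it is judged then, once.
The state is a dict: "clock": time; "qpos": joint angles; "qd": joint speeds; "joint_efforts": joint torques, N m; "position": TCP position; "tool_rot": TCP orientation; "force": force on the tool from outside, world axes, zero at the start; "moment": the same for the moment, N m; "grip_width": finger opening in m; "finger_force": force on a finger pad.
Only numpy, scipy, OpenCV 4.12 (cv2) and the standard library are available. Lean on these libraries where they do the work, as an engineer would, in place of code of your own. Each camera call takes 0.05 s, during which the arm holds its last target. There are 200 camera calls.

## Working session

There is one attempt and no reset: what is moved stays moved. The work goes in short steps, Python scripts to look and compute and a shell command to move; the robot and the scene stay as the last step left them, time stands still between calls to the robot, and variables do not carry over. Pictures are saved under pics/ and viewed, at most 10 in all, crops included, and the job is handed in when it is done.

```bash
mkdir -p pics; ls
python3 - <<'E'
from workcell import bot
import cv2,numpy as np,pickle
s=bot.observe();print({k:np.round(v,3) for k,v in s.items()})
d={}
for n in("scene","top","wrist"):
    f=bot.grab_frame(n);d[n]=f
    print(n,f["fx"],f["cx"],f["cy"],f["dist"],np.round(f["extrinsics"],3).tolist())
pickle.dump(d,open("f0.pkl","wb"))
for n in("scene","top"):
    cv2.imwrite(f"pics/{n}0.png",d[n]["pixels"][...,::-1])
E
```

```text
pics
{'clock': np.float64(0.0), 'qpos': array([ 1.245,  0.522, -0.036,  1.6  ,  0.021,  1.021, -0.113]), 'qd': array([-0.   , -0.   ,  0.   , -0.001,  0.   , -0.001,  0.002]), 'joint_efforts': array([-1.0000e-03, -9.2714e+01,  1.9790e+00, -3.6993e+01,  1.8000e-02,
        8.0000e-03, -0.0000e+00]), 'position': array([ 0.158, -0.604,  0.249]), 'tool_rot': array([-3.14 ,  0.   ,  0.256]), 'force': array([ 0.67 , -0.088, -0.054]), 'moment': array([ 0.067, -0.071,  0.036]), 'finger_force': np.float64(0.0), 'grip_width': np.float64(0.086)}
scene 449.1880252310204 280.51731977677247 215.68230647064485 [-0.12387692  0.          0.          0.          0.        ] [[-0.619, -0.786, -0.002, 0.457], [-0.471, 0.374, -0.799, 0.38], [0.628, -0.493, -0.602, 0.92], [0.0, 0.0, 0.0, 1.0]]
top 503.13953159833324 276.3736371937805 205.51863357850928 [-0.10271071  0.          0.          0.          0.        ] [[-0.028, -1.0, -0.007, 0.168], [-0.992, 0.028, -0.119, 0.603], [0.12, 0.004, -0.993, 1.587], [0.0, 0.0, 0.0, 1.0]]
wrist 366.25876548500656 283.1973844572575 212.63138930642398 [0.02094227 0.         0.         0.         0.        ] [[0.252, -0.968, -0.001, -0.624], [-0.932, -0.243, 0.27, -0.034], [-0.261, -0.067, -0.963, 0.378], [0.0, 0.0, 0.0, 1.0]]
```

View pics/scene0.png

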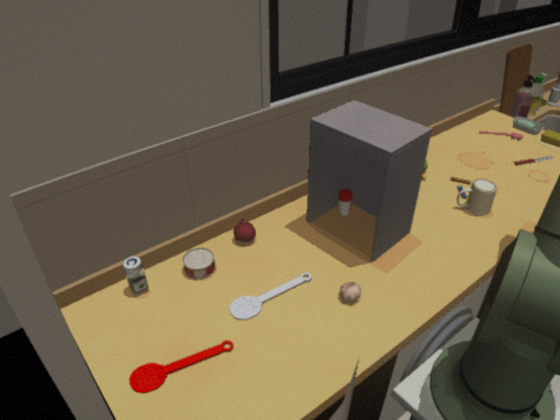

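View pics/top0.png

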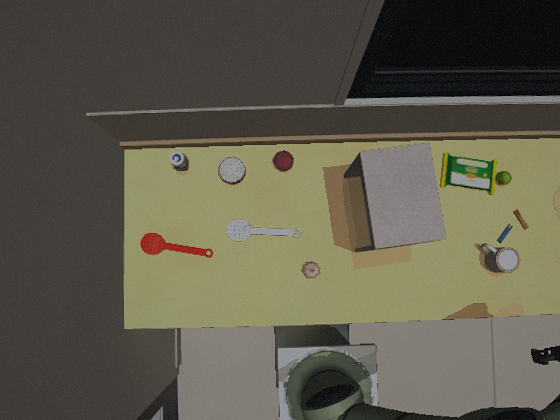

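The white paddle is at top (238,230) to (298,233) and scene (245,306) to (308,277). Look-alikes: the red paddle at top (152,243) to (208,253) and scene (148,377) to (228,346). I choose the white one. The cubby roof is at top (360..445, 144..249), with its opening to the left. Next: close crops and measurements.

```bash
cat > h.py <<'E'
import numpy as np,cv2
from scipy.spatial.transform import Rotation as Ro
def K(f): return np.array([[f["fx"],0,f["cx"]],[0,f["fy"],f["cy"]],[0,0,1.]])
def ray(f,uv):
    n=cv2.undistortPoints(np.array(uv,float).reshape(-1,1,2),K(f),np.array(f["dist"])).reshape(-1,2)
    E=np.array(f["extrinsics"]);d=np.c_[n,np.ones(len(n))]@E[:3,:3]
    return -E[:3,:3].T@E[:3,3],d
def onz(f,uv,z):
    c,d=ray(f,uv);return c+d*((z-c[2])/d[:,2])[:,None]
def proj(f,P):
    E=np.array(f["extrinsics"]);return cv2.projectPoints(np.array(P,float).reshape(-1,1,3),cv2.Rodrigues(E[:3,:3])[0],E[:3,3],K(f),np.array(f["dist"]))[0].reshape(-1,2)
def tri(fs,uvs):
    A=np.zeros((3,3));b=np.zeros(3)
    for f,uv in zip(fs,uvs):
        c,d=ray(f,[uv]);d=d[0]/np.linalg.norm(d);M=np.eye(3)-np.outer(d,d);A+=M;b+=M@c
    return np.linalg.solve(A,b)
E
python3 - <<'E'
import pickle,cv2,numpy as np
from h import *
d=pickle.load(open("f0.pkl","rb"))
for n,(x0,y0,x1,y1) in {"top":(215,215,315,250),"scene":(220,260,330,330)}.items():
    f=d[n];im=f["pixels"];hsv=cv2.cvtColor(im,cv2.COLOR_RGB2HSV)
    m=((hsv[...,1]<70)&(hsv[...,2]>90)).astype(np.uint8)
    r=np.zeros_like(m);r[y0:y1,x0:x1]=m[y0:y1,x0:x1]
    c=max(cv2.findContours(r,cv2.RETR_EXTERNAL,cv2.CHAIN_APPROX_NONE)[0],key=cv2.contourArea)
    r=cv2.drawContours(np.zeros_like(m),[c],-1,1,-1)
    v,u=np.nonzero(r);P=onz(f,np.c_[u,v],0.008)[:,:2]
    mu=P.mean(0);w,V=np.linalg.eigh(np.cov((P-mu).T));a=V[:,1]*(-np.sign(V[1,1]))
    t=(P-mu)@a;s=(P-mu)@V[:,0]
    print(n,len(P),"axis",np.degrees(np.arctan2(a[1],a[0])),"len",np.ptp(t),"w",np.ptp(s))
    h=(t>t.max()-.12)&(t<t.max()-.03)   # handle
    hp=P[h]; vx,vy,x,y=cv2.fitLine(hp.astype(np.float32),cv2.DIST_L2,0,.001,.001).ravel()
    ax=np.array([vx,vy]);ax*=-np.sign(ax[1]);T=(P-[x,y])@ax
    print(" handle axis",np.degrees(np.arctan2(ax[1],ax[0])),"eye",np.array([x,y])+ax*(T.max()-.015),"bladeEnd",np.array([x,y])+ax*T.min(), np.ptp(T))
f=d["top"];a=cv2.resize(f["pixels"][130:260,320:460],None,fx=4.2,fy=4.2,interpolation=2)
f=d["scene"];b=cv2.resize(f["pixels"][95:265,290:440],None,fx=3.4,fy=3.4,interpolation=2)
c=cv2.resize(d["top"]["pixels"][215:250,215:315],None,fx=2.5,fy=2.5)
print(a.shape,b.shape)
out=np.zeros((580,800,3),np.uint8)
a=cv2.resize(d["top"]["pixels"][135:260,325:455],None,fx=3,fy=3,interpolation=2)
b=cv2.resize(d["scene"]["pixels"][100:260,300:435],None,fx=3,fy=3,interpolation=2)
out[:a.shape[0],:a.shape[1]]=a;out[:b.shape[0],395:395+b.shape[1]]=b
out[400:400+c.shape[0],:c.shape[1]]=c
cv2.imwrite("pics/crop1.png",out[...,::-1])
E
```

```text
top 798 axis -94.14341607313742 len 0.23991325976807726 w 0.06991532145179682
 handle axis -94.5193 eye [0.52079191 0.09066724] bladeEnd [0.53852326 0.31499927] 0.24003169139478375
scene 1088 axis -93.3368531653727 len 0.24498830224780432 w 0.07355004833029066
 handle axis -94.18828 eye [0.51833327 0.08812944] bladeEnd [0.5351282  0.31747533] 0.24496001130086686
(546, 588, 3) (578, 510, 3)
```

View pics/crop1.png

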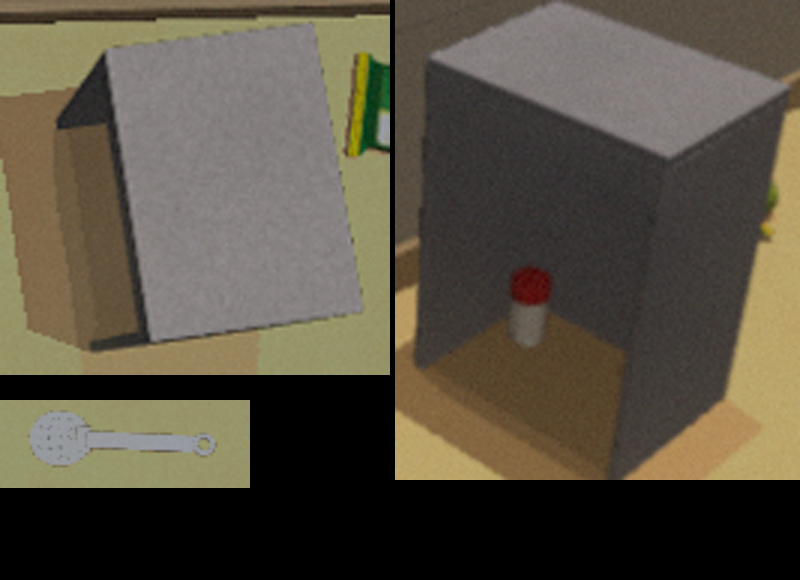

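Crop: white perforated paddle confirmed. Roof corners in the top view are about (361,151), (430,143), (446,239) and (376,249); front foot corners about (344,178) and (356,252). The shaker stands by the far wall.

Run:
```python
import pickle,cv2,numpy as np
from h import *
from scipy.optimize import least_squares
d=pickle.load(open("f0.pkl","rb"));T,S=d["top"],d["scene"]
# cubby corners (x in, y, z); far from robot side sign found by trying both
tp={( -95,1,350):(107,49),(95,1,350):(315,24),(95,-1,350):(362,311),(-95,-1,350):(152,342),(-95,1,0):(57,128),(-95,-1,0):(92,350)}
sp={(-95,1,350):(428,58),(95,-1,350):(788,90),(-95,-1,350):(667,158),(-95,1,0):(418,365),(-95,-1,0):(612,478)}
ob=[];uv=[]
for k,v in tp.items(): ob.append((0,k));uv.append(((v[0]+.5)/3-.5+325,(v[1]+.5)/3-.5+135))
for k,v in sp.items(): ob.append((1,k));uv.append(((v[0]-395+.5)/3-.5+300,(v[1]+.5)/3-.5+100))
uv=np.array(uv)
# far side (+1) is world +x => cubby y = ? x_in=-y_world => y = z x x_in = +x_world
L=np.array([(k[0]/1e3,k[1]*.130,k[2]/1e3) for _,k in ob])
cam=np.array([c for c,_ in ob])
def W(p): return L@Ro.from_euler("z",p[2]).as_matrix().T+[p[0],p[1],0]
def res(p):
    w=W(p);r=np.zeros_like(uv)
    for i,f in enumerate((T,S)): r[cam==i]=proj(f,w[cam==i])-uv[cam==i]
    return r.ravel()
for name,sel in (("both",[0,1]),("top",[0]),("scene",[1])):
    m=np.repeat(np.isin(cam,sel),2)
    s=least_squares(lambda p:res(p)[m],[.55,-.25,-1.6]);print(name,np.round(s.x,4),np.degrees(s.x[2]),np.round(res(s.x).reshape(-1,2),1)[np.isin(cam,sel)].tolist())
    if name=="both":p=s.x
np.save("cub.npy",p)
R=Ro.from_euler("z",p[2]).as_matrix()
for n,q in dict(front=[-.095,0,.3],hook=[.028,0,.255],tip=[.010,0,.283]).items(): print(n,np.round(R@q+[p[0],p[1],0],4))
print("xin",R[:,0],"y",R[:,1])
# eye hole & blade centre tri
for nm,z in(("eye",.004),):
  pass
```

```text
both [ 0.5887 -0.1833 -1.4702] -84.23832833468803 [[-0.2, -0.1], [0.4, -0.4], [1.0, 0.7], [-0.4, 0.1], [-0.1, -2.6], [-0.4, 1.1], [-1.0, -1.4], [1.5, -2.0], [0.4, -0.5], [-1.7, 0.0], [0.8, 3.0]]
top [ 0.5884 -0.1832 -1.466 ] -83.99281507579268 [[-0.5, 0.2], [0.1, -0.4], [1.1, 0.7], [-0.2, 0.3], [-0.3, -2.4], [-0.3, 1.3]]
scene [ 0.5891 -0.1845 -1.4809] -84.85016606355455 [[-0.7, -1.8], [1.7, -1.9], [-0.1, -0.7], [-1.4, -0.5], [0.4, 2.8]]
front [ 0.5792 -0.0888  0.3   ]
hook [ 0.5915 -0.2112  0.255 ]
tip [ 0.5897 -0.1933  0.283 ]
xin [ 0.10039074 -0.99494809 -0.        ] y [0.99494809 0.10039074 0.        ]
```

```bash
python3 -m crank '{"travel":[[2.3,3.9,1.9],[4.6,7.8,3.8],[6.9,11.7,5.7],[9.2,15.6,7.6],[11.5,19.5,9.5]],"turn":[[0,0,7.1],[0,0,14.2],[0,0,21.3],[0,0,28.4],[0,0,35.5]],"gripper":[0,0,0,0,0]}' && python3 -m crank '{"travel":[[2.3,3.9,1.9],[4.6,7.8,3.8],[6.9,11.7,5.7],[9.2,15.6,7.6],[11.5,19.5,9.5]],"turn":[[0,0,7.1],[0,0,14.2],[0,0,21.3],[0,0,28.4],[0,0,35.5]],"gripper":[0,0,0,0,0]}'
```

```text
clock: 0.65
position: [0.2736, -0.4079, 0.3457]
tool_rot: [-3.141, 0.0, 0.88]
force: [2.1, -0.2, -0.0]
grip_width: 0.0855
finger_force: 0.0
clock: 1.15
position: [0.3885, -0.2128, 0.4409]
tool_rot: [3.141, 0.001, 1.5]
force: [0.9, -1.1, 0.1]
grip_width: 0.0852
finger_force: 0.0
```

```bash
python3 -m crank '{"travel":[[1.4,4.6,0],[2.8,9.2,-1],[4.2,13.8,-2],[5.6,18.4,-3],[7.0,23,-4]],"turn":[[0,0,0],[0,0,0],[0,0,0],[0,0,0],[0,0,0]],"gripper":[0,0,0,0,0]}' && python3 -m crank '{"travel":[[1.4,4.2,-2],[2.8,8.4,-4],[4.2,12.6,-6],[5.6,16.8,-8],[7.0,21,-10]],"turn":[[0,0,0],[0,0,0],[0,0,0],[0,0,0],[0,0,0]],"gripper":[0,0,0,0,0]}' && python3 -m crank '{"travel":[[0,0,-4],[0,0,-8],[0,0,-12],[0,0,-12],[0,0,-12]],"turn":[[-5,0.4,0],[-10,0.8,0],[-15,1.1,0],[-15,1.1,0],[-15,1.1,0]],"gripper":[0.3,0.3,0.3,0.3,0.3]}'
python3 - <<'E'
from workcell import bot
from h import *
f=bot.grab_frame("wrist");cv2.imwrite("pics/w1.png",f["pixels"][...,::-1])
print(np.round(proj(f,[[.5304,.2307,.01],[.520,.0961,.008]]),0))
import pickle;pickle.dump(f,open("w1.pkl","wb"));print(bot.observe()["qpos"].round(2))
E
```

```text
clock: 1.65
position: [0.4582, 0.0171, 0.3998]
tool_rot: [3.141, 0.0, 1.494]
force: [1.4, -1.6, -0.6]
grip_width: 0.0852
finger_force: 0.0
clock: 2.15
position: [0.5284, 0.2269, 0.2988]
tool_rot: [-3.141, 0.0, 1.495]
force: [1.3, -0.6, 0.9]
grip_width: 0.0853
finger_force: 0.0
clock: 2.65
position: [0.5279, 0.2259, 0.1801]
tool_rot: [-3.141, 0.261, 1.496]
force: [0.5, -0.7, 1.2]
grip_width: 0.0599
finger_force: 0.0
[[286. 137.]
 [285. 272.]]
[-0.21  0.66 -0.61  1.68  0.59  1.18 -1.13]
```

View pics/w1.png

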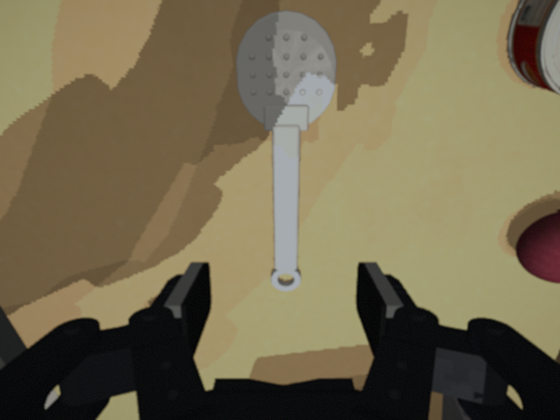

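Wrist view: the paddle lies along column 286, with the hole at (286,280) and the blade end at (286,12). The fingers straddle it at the bottom. The axis is aligned.

Run:
```python
import pickle
from h import *
f=pickle.load(open("w1.pkl","rb"))
P=onz(f,[[286,280],[286,12],[286,292],[286,128]],.008);print(P.round(4))
e=P[0];u=(P[1]-P[0])/np.linalg.norm(P[1]-P[0]);print(np.linalg.norm(P[1]-P[0]),np.linalg.norm(P[2]-P[1]),"grip",e+u*.135,np.degrees(np.arctan2(-u[1],-u[0])))
```

```text
[[0.5198 0.0863 0.008 ]
 [0.5361 0.3138 0.008 ]
 [0.5187 0.0708 0.008 ]
 [0.5306 0.2369 0.008 ]]
0.22803815904112879 0.24355427642773111 grip [0.5294724  0.22096277 0.008     ] -94.11245828515295
```

```bash
python3 -m crank '{"travel":[[0.2,0,-4.5],[0.2,0,-9],[0.2,0,-13],[0.2,0,-14.5],[0.2,0,-15.7]],"turn":[[0,0,0],[0,0,0],[0,0,0],[0,0,0],[0,0,0]],"gripper":[0.3,0.3,0.3,0.3,0.3]}' 60 && python3 -m crank '{"travel":[[0,0,0],[0,0,0],[0,0,0],[0,0,0],[0,0,0]],"turn":[[0,0,0],[0,0,0],[0,0,0],[0,0,0],[0,0,0]],"gripper":[0.6,1,1,1,1]}' 60
```

```text
clock: 3.2
position: [0.5313, 0.225, 0.0241]
tool_rot: [3.139, 0.261, 1.493]
force: [0.6, 0.6, 0.2]
grip_width: 0.0598
finger_force: 0.0
clock: 3.7
position: [0.531, 0.2258, 0.025]
tool_rot: [3.138, 0.261, 1.494]
force: [-0.9, -0.2, 10.2]
grip_width: 0.0193
finger_force: 58.4
```

```bash
python3 -m crank '{"travel":[[0,0,4],[0,0,8],[0,0,12],[0,0,15],[0,0,17]],"turn":[[0,0,2],[0,0,4],[0,0,6],[0,0,8],[0,0,9.9]],"gripper":[1,1,1,1,1]}' 60 && python3 -m crank '{"travel":[[-0.4,-3.5,0],[-0.8,-7,0],[-1.2,-10.5,0],[-1.5,-14,0],[-1.7,-16.5,0]],"turn":[[-8,-0.8,0],[-16,-1.6,0],[-24,-2.4,0],[-32,-3.2,0],[-40,-4,0]],"gripper":[1,1,1,1,1]}' 60 && python3 -m crank '{"travel":[[0,0,0],[0,0,0],[0,0,0],[0,0,0],[0,0,0]],"turn":[[-5,-0.5,0],[-5,-0.5,0],[-5,-0.5,0],[-5,-0.5,0],[-5,-0.5,0]],"gripper":[1,1,1,1,1]}' 60
python3 - <<'E'
from workcell import bot
from h import *
import pickle
f=bot.grab_frame("wrist");pickle.dump(f,open("w2.pkl","wb"))
g=cv2.convertScaleAbs(f["pixels"],alpha=2.0,beta=10)
cv2.imwrite("pics/w2.png",g[...,::-1]);s=bot.observe();print(s["qpos"].round(2),Ro.from_euler("xyz",s["tool_rot"]).as_matrix().round(3).tolist())
p=np.load("cub.npy");R=Ro.from_euler("z",p[2]).as_matrix()
C=lambda q:R@np.array(q)+[p[0],p[1],0]
print(proj(f,[C([.010,0,.283]),C([.028,0,.255]),C([-.095,0,.3]),C([-.095,.13,0]),C([-.095,-.13,0])]).round(0).tolist())
E
```

```text
clock: 4.2
position: [0.5306, 0.2258, 0.1967]
tool_rot: [3.137, 0.261, 1.668]
force: [0.3, -0.1, -1.0]
grip_width: 0.0191
finger_force: 59.0
clock: 4.7
position: [0.5133, 0.059, 0.195]
tool_rot: [3.133, 0.969, 1.661]
force: [0.4, -0.3, -2.2]
grip_width: 0.0193
finger_force: 59.1
clock: 5.2
position: [0.5134, 0.0601, 0.1938]
tool_rot: [3.134, 1.05, 1.661]
force: [0.3, -0.1, -1.4]
grip_width: 0.0192
finger_force: 59.0
[-0.44  0.78 -0.37  1.82  0.95  1.59 -1.24] [[-0.045, 0.995, 0.086], [0.495, 0.097, -0.863], [-0.867, 0.004, -0.498]]
[[335.0, 396.0], [332.0, 363.0], [356.0, 459.0], [483.0, 83.0], [196.0, 85.0]]
```

View pics/w2.png

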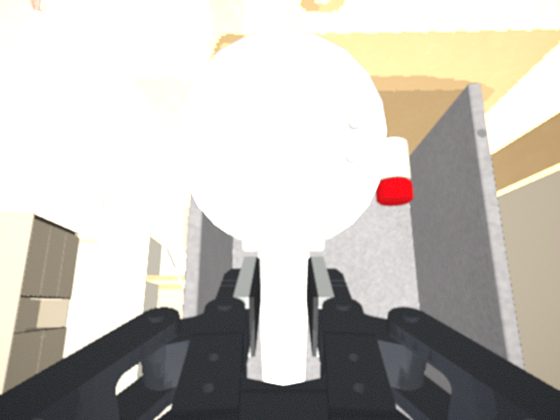

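The wrist image is upside down. The cubby's side walls show at columns ~190-235 and ~470-500, the shaker cap is at (395,190), and the hook is hidden behind the fingers. The wall edges will refine the cubby's lateral position.

```bash
cat > walls.py <<'E'
import pickle,sys
from h import *
f=pickle.load(open(sys.argv[1],"rb"))
p=np.load("cub.npy");R=Ro.from_euler("z",p[2]).as_matrix()
C=lambda q:R@np.array(q)+[p[0],p[1],0]
g=cv2.GaussianBlur(cv2.cvtColor(f["pixels"],cv2.COLOR_RGB2GRAY),(3,3),0).astype(float)
for y in(.130,.118,-.118,-.130):
  for z in(.05,.1,.15,.2):
    u,v=proj(f,C([-.095,y,z]))[0]
    if not(15<u<545 and 0<v<420):continue
    r=g[int(round(v))];a=int(round(u))-12
    dr=np.diff(r[a:a+25]);k=[i for i in np.argsort(-abs(dr))[:3]]
    # wall-plane correction in cubby y from ray at x=-.095
    print(y,z,(int(u),int(v)),[(round(float(R.T[1]@(lambda c,d:c+d*((-.095-R.T[0]@(c-[p[0],p[1],0]))/(R.T[0]@d)))(*[t if t.ndim==1 else t[0] for t in ray(f,[(a+i+.5,v)])])-R.T[1]@[p[0],p[1],0]),4),int(dr[i])) for i in k])
E
python3 walls.py w2.pkl
```

```text
0.13 0.05 (490, 133) [(0.1269, 31), (0.1278, 29), (0.126, 18)]
0.13 0.1 (498, 188) [(0.1341, 12), (0.135, 12), (0.1333, 12)]
0.13 0.15 (507, 247) [(0.1266, -4), (0.1274, -3), (0.1282, -2)]
0.13 0.2 (518, 311) [(0.1264, -5), (0.1272, -4), (0.1287, 3)]
0.118 0.05 (476, 133) [(0.1269, 31), (0.1277, 29), (0.126, 18)]
0.118 0.1 (484, 188) [(0.1168, 11), (0.1159, 11), (0.1176, 7)]
0.118 0.15 (492, 247) [(0.1163, 11), (0.1171, 9), (0.1155, 8)]
0.118 0.2 (502, 311) [(0.1166, 10), (0.1158, 10), (0.1173, 8)]
-0.118 0.05 (206, 135) [(-0.1227, -1), (-0.1235, -1), (-0.1174, 1)]
-0.118 0.1 (204, 189) [(-0.1278, 10), (-0.1219, -4), (-0.1227, -4)]
-0.118 0.15 (201, 248) [(-0.1193, -12), (-0.1185, -11), (-0.1201, -8)]
-0.118 0.2 (197, 312) [(-0.1189, -11), (-0.1135, -10), (-0.1181, -9)]
-0.13 0.05 (193, 135) [(-0.1402, 3), (-0.1393, 1), (-0.1376, 1)]
-0.13 0.1 (189, 189) [(-0.1286, 16), (-0.1278, 10), (-0.1312, -10)]
-0.13 0.15 (186, 248) [(-0.1323, -22), (-0.1331, -18), (-0.1315, -17)]
-0.13 0.2 (182, 312) [(-0.1337, 33), (-0.1329, 33), (-0.1321, 18)]
```

```bash
python3 -m crank '{"travel":[[2.4,0.25,0],[4.9,0.5,0],[4.9,0.5,0],[4.9,0.5,0],[4.9,0.5,0]],"turn":[[0,0,0],[0,0,0],[0,0,0],[0,0,0],[0,0,0]],"gripper":[1,1,1,1,1]}' 60
cat > eye.py <<'E'
import sys
from workcell import bot
from h import *
p=np.load("cub.npy");R=Ro.from_euler("z",p[2]).as_matrix()
toC=lambda q:R.T@(np.array(q)-[p[0],p[1],0])
def state(dp=0):
    s=bot.observe();T=Ro.from_euler("xyz",s["tool_rot"]).as_matrix()
    t=np.array(s["position"]);a=np.radians(15+dp)
    pd=np.cos(a)*-T[:,0]+np.sin(a)*T[:,2]
    g=t+.015*T[:,2];return s,T,t,pd,g,g+.135*pd
E
python3 - <<'E'
from eye import *
s,T,t,pd,g,e=state();print("tcp",toC(t).round(4),"eye",toC(e).round(4),"pd",(R.T@pd).round(3))
out=np.zeros((560,800,3),np.uint8);x=0
for n in("scene","top"):
    f=bot.grab_frame(n);u=proj(f,[e,g,g-.094*pd]);print(n,u.round(1).tolist())
    c=(u[0]+u[2])/2;a,b=int(c[0])-50,int(c[1])-70
    print("crop origin",a,b)
    out[:560,x:x+400]=cv2.resize(f["pixels"][b:b+140,a:a+100],(400,560),interpolation=2);x+=400
cv2.imwrite("pics/e1.png",cv2.convertScaleAbs(out,alpha=1.3)[...,::-1])
E
```

```text
clock: 5.75
position: [0.5617, 0.0653, 0.1931]
tool_rot: [3.137, 1.051, 1.665]
force: [1.0, 0.4, -0.6]
grip_width: 0.0192
finger_force: 59.0
tcp [-0.2501 -0.0019  0.1931] eye [-0.142  -0.0024  0.2815] pd [ 0.704 -0.003  0.71 ]
scene [[334.4, 164.1], [307.2, 210.1], [288.3, 242.0]]
crop origin 261 133
top [[346.5, 205.6], [310.0, 213.5], [287.3, 218.5]]
crop origin 266 142
```

View pics/e1.png

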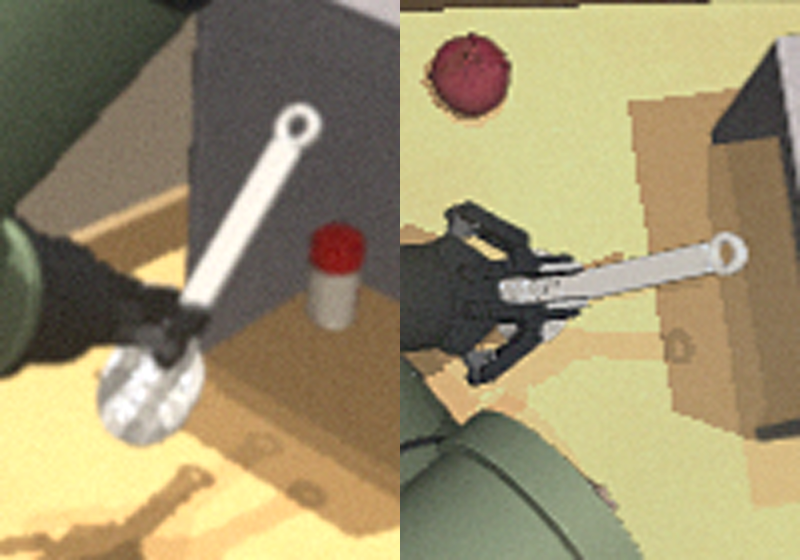

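The scene crop shows the hole at (335,164) and the top crop at (348,205), within 1.5 px of predictions, so the paddle sits true in the hand. Next I go in under the fascia to just before the hook's range.

```bash
python3 -m crank '{"travel":[[0,0,-2.1],[0.3,-2.4,-2.1],[0.55,-4.8,-2.1],[0.8,-7.1,-2.1],[1.05,-9.4,-2.1]],"turn":[[0,0,0],[0,0,0],[0,0,0],[0,0,0],[0,0,0]],"gripper":[1,1,1,1,1]}' 60
python3 -m crank '{"travel":[[0,0,0],[0,0,0],[0,0,0],[0,0,0],[0,0,0]],"turn":[[0,0,0],[0,0,0],[0,0,0],[0,0,0],[0,0,0]],"gripper":[1,1,1,1,1]}' 60
python3 -c "
from eye import *
s,T,t,pd,g,e=state();print('tcp',toC(t).round(4),'eye',toC(e).round(4),'pd',(R.T@pd).round(3),s['force'].round(2),s['moment'].round(3),s['qpos'].round(2))"
```

```text
clock: 6.35
position: [0.5726, -0.03, 0.1722]
tool_rot: [3.137, 1.052, 1.665]
force: [0.5, 0.7, -0.6]
grip_width: 0.0189
finger_force: 59.1
clock: 6.85
position: [0.5726, -0.0281, 0.1719]
tool_rot: [3.137, 1.052, 1.666]
force: [0.2, -0.3, -0.7]
grip_width: 0.0193
finger_force: 59.0
tcp [-0.156  -0.0004  0.1719] eye [-0.048  -0.0007  0.2603] pd [ 0.704 -0.003  0.71 ] [ 0.22 -0.31 -0.73] [1.163 0.169 0.016] [-0.3   0.82 -0.3   1.8   1.09  1.49 -1.16]
```

```bash
cat > chk.py <<'E'
from eye import *
s,T,t,pd,g,e=state();F=R.T@np.array(s["force"]);print('eye',toC(e).round(4),'F',F.round(2),'M',(R.T@np.array(s["moment"])).round(2),flush=True)
sys.exit(int(F[0]<-1.7))
E
python3 -m crank '{"travel":[[0.03,-0.3,0],[0.06,-0.6,0],[0.1,-1,0],[0.1,-1,0],[0.1,-1,0]],"turn":[[0,0,0],[0,0,0],[0,0,0],[0,0,0],[0,0,0]],"gripper":[1,1,1,1,1]}' 60 >/dev/null && python3 chk.py && python3 -m crank '{"travel":[[0.01,-0.1,0],[0.02,-0.2,0],[0.03,-0.3,0],[0.04,-0.4,0],[0.04,-0.4,0]],"turn":[[0,0,0],[0,0,0],[0,0,0],[0,0,0],[0,0,0]],"gripper":[1,1,1,1,1]}' 60 >/dev/null && python3 chk.py && python3 -m crank '{"travel":[[0.01,-0.1,0],[0.02,-0.2,0],[0.03,-0.3,0],[0.04,-0.4,0],[0.04,-0.4,0]],"turn":[[0,0,0],[0,0,0],[0,0,0],[0,0,0],[0,0,0]],"gripper":[1,1,1,1,1]}' 60 >/dev/null && python3 chk.py && python3 -m crank '{"travel":[[0.01,-0.1,0],[0.02,-0.2,0],[0.03,-0.3,0],[0.04,-0.4,0],[0.04,-0.4,0]],"turn":[[0,0,0],[0,0,0],[0,0,0],[0,0,0],[0,0,0]],"gripper":[1,1,1,1,1]}' 60 >/dev/null && python3 chk.py && python3 -m crank '{"travel":[[0.01,-0.1,0],[0.02,-0.2,0],[0.03,-0.3,0],[0.04,-0.4,0],[0.04,-0.4,0]],"turn":[[0,0,0],[0,0,0],[0,0,0],[0,0,0],[0,0,0]],"gripper":[1,1,1,1,1]}' 60 >/dev/null && python3 chk.py
```

```text
eye [-0.0373 -0.001   0.2605] F [ 0.06 -0.01 -0.38] M [-0.05  1.1  -0.01]
eye [-0.0332 -0.001   0.2605] F [-0.63  1.02 -1.15] M [0.   1.08 0.06]
eye [-0.0292 -0.001   0.2605] F [ 0.24 -0.58 -0.87] M [ 0.03  1.1  -0.03]
eye [-0.0252 -0.001   0.2605] F [ 0.19 -0.4  -0.12] M [ 0.03  1.15 -0.04]
eye [-0.0211 -0.001   0.2605] F [-0.25 -0.47 -0.71] M [-0.01  1.08  0.01]
```

```bash
python3 -m crank '{"travel":[[0.01,-0.1,0],[0.02,-0.2,0],[0.03,-0.3,0],[0.04,-0.4,0],[0.04,-0.4,0]],"turn":[[0,0,0],[0,0,0],[0,0,0],[0,0,0],[0,0,0]],"gripper":[1,1,1,1,1]}' 60 >/dev/null && python3 chk.py && python3 -m crank '{"travel":[[0.01,-0.1,0],[0.02,-0.2,0],[0.03,-0.3,0],[0.04,-0.4,0],[0.04,-0.4,0]],"turn":[[0,0,0],[0,0,0],[0,0,0],[0,0,0],[0,0,0]],"gripper":[1,1,1,1,1]}' 60 >/dev/null && python3 chk.py && python3 -m crank '{"travel":[[0.01,-0.1,0],[0.02,-0.2,0],[0.03,-0.3,0],[0.04,-0.4,0],[0.04,-0.4,0]],"turn":[[0,0,0],[0,0,0],[0,0,0],[0,0,0],[0,0,0]],"gripper":[1,1,1,1,1]}' 60 >/dev/null && python3 chk.py && python3 -m crank '{"travel":[[0.01,-0.1,0],[0.02,-0.2,0],[0.03,-0.3,0],[0.04,-0.4,0],[0.04,-0.4,0]],"turn":[[0,0,0],[0,0,0],[0,0,0],[0,0,0],[0,0,0]],"gripper":[1,1,1,1,1]}' 60 >/dev/null && python3 chk.py && python3 -m crank '{"travel":[[0.01,-0.1,0],[0.02,-0.2,0],[0.03,-0.3,0],[0.04,-0.4,0],[0.04,-0.4,0]],"turn":[[0,0,0],[0,0,0],[0,0,0],[0,0,0],[0,0,0]],"gripper":[1,1,1,1,1]}' 60 >/dev/null && python3 chk.py
```

```text
eye [-0.0171 -0.001   0.2605] F [-0.33  0.76 -1.78] M [0.03 1.08 0.01]
eye [-0.0131 -0.001   0.2605] F [-0.36 -0.52 -0.77] M [-0.04  1.06  0.03]
eye [-0.0091 -0.001   0.2605] F [-0.12 -1.04 -0.68] M [-0.03  1.07  0.03]
eye [-0.0058 -0.0008  0.2597] F [-5.25  0.03 -5.97] M [-0.03  2.62 -0.06]
```

Contact at eye x ≈ -7 mm in the cubby frame, so H ≈ 23 mm and the prong tip is at x ≈ 5 mm. Next I back off, flatten the paddle to 33° and rise above the tip.

```bash
python3 -m crank '{"travel":[[-0.1,1,0],[-0.2,2.3,0],[-0.23,2.32,2],[-0.23,2.32,4],[-0.23,2.32,6.1]],"turn":[[0,0,0],[0,0,0],[4,0.4,0],[8,0.8,0],[11.9,1.2,0]],"gripper":[1,1,1,1,1]}' 60 >/dev/null
python3 -m crank '{"travel":[[0,0,0],[0,0,0],[0,0,0],[0,0,0],[0,0,0]],"turn":[[0,0,0],[0,0,0],[0,0,0],[0,0,0],[0,0,0]],"gripper":[1,1,1,1,1]}' 60
python3 chk.py
python3 - <<'E'
from eye import *
s,T,t,pd,g,e=state();print((R.T@pd).round(3))
out=np.zeros((560,800,3),np.uint8);x=0
for n in("scene","top"):
    f=bot.grab_frame(n);u=proj(f,[e,g,g-.094*pd,g+.06*pd]);print(n,u.round(1).tolist())
    a,b=int(u[1][0])-50,int(u[1][1])-70;print(a,b)
    out[:560,x:x+400]=cv2.resize(f["pixels"][b:b+140,a:a+100],(400,560),interpolation=2);x+=400
cv2.imwrite("pics/e2.png",cv2.convertScaleAbs(out,alpha=1.3)[...,::-1])
E
```

```text
clock: 12.35
position: [0.5743, -0.047, 0.2322]
tool_rot: [3.141, 0.843, 1.669]
force: [-0.4, 0.0, -0.5]
grip_width: 0.0188
finger_force: 59.0
eye [-0.013  -0.0009  0.2964] F [-0.06 -0.36 -0.53] M [-0.01  0.99  0.  ]
[ 0.836 -0.002  0.549]
scene [[365.5, 142.2], [336.3, 181.2], [315.2, 209.4], [349.5, 163.7]]
286 111
top [[393.7, 198.4], [349.2, 206.8], [320.6, 212.1], [368.5, 203.1]]
299 136
```

View pics/e2.png

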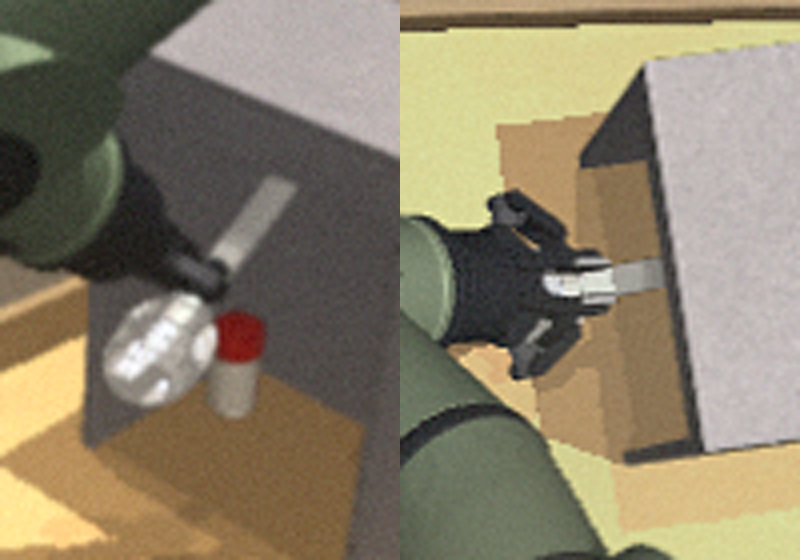

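The handle still lies on its predicted line, scene crop (254,212), so there was no slip. Next I advance over the tip and lower along the prong with force checks.

```bash
cat > chk2.py <<'E'
from eye import *
s,T,t,pd,g,e=state();F=R.T@np.array(s["force"]);print('eye',toC(e).round(4),'F',F.round(2),'M',(R.T@np.array(s["moment"])).round(2),flush=True)
sys.exit(int(np.linalg.norm(F-[0,0,-.6])>3.5))
E
python3 -m crank '{"travel":[[0.03,-0.35,0],[0.07,-0.7,0],[0.1,-1.05,0],[0.14,-1.39,0],[0.14,-1.39,0]],"turn":[[0,0,0],[0,0,0],[0,0,0],[0,0,0],[0,0,0]],"gripper":[1,1,1,1,1]}' 60 >/dev/null && python3 chk2.py && python3 -m crank '{"travel":[[0.01,-0.06,-0.2],[0.01,-0.12,-0.4],[0.02,-0.18,-0.6],[0.02,-0.24,-0.8],[0.02,-0.24,-0.8]],"turn":[[0,0,0],[0,0,0],[0,0,0],[0,0,0],[0,0,0]],"gripper":[1,1,1,1,1]}' 60 >/dev/null && python3 chk2.py && python3 -m crank '{"travel":[[0.01,-0.06,-0.2],[0.01,-0.12,-0.4],[0.02,-0.18,-0.6],[0.02,-0.18,-0.6],[0.02,-0.18,-0.6]],"turn":[[0,0,0],[0,0,0],[0,0,0],[0,0,0],[0,0,0]],"gripper":[1,1,1,1,1]}' 60 >/dev/null && python3 chk2.py && python3 -m crank '{"travel":[[0.01,-0.06,-0.2],[0.01,-0.12,-0.4],[0.02,-0.18,-0.6],[0.02,-0.18,-0.6],[0.02,-0.18,-0.6]],"turn":[[0,0,0],[0,0,0],[0,0,0],[0,0,0],[0,0,0]],"gripper":[1,1,1,1,1]}' 60 >/dev/null && python3 chk2.py
```

```text
eye [ 0.0021 -0.0012  0.2973] F [-0.06  0.15 -1.25] M [-0.01  0.95  0.05]
eye [ 0.0038 -0.0011  0.2888] F [-0.08  0.44 -1.37] M [-0.04  0.89  0.01]
eye [ 0.0056 -0.0009  0.2831] F [ 0.14  0.34 -0.3 ] M [0.04 0.95 0.03]
eye [ 0.0074 -0.0009  0.2771] F [-1.01 -0.88 -0.02] M [ 0.06  0.93 -0.02]
```

```bash
python3 -m crank '{"travel":[[0.01,-0.06,-0.2],[0.01,-0.12,-0.4],[0.02,-0.18,-0.6],[0.02,-0.18,-0.6],[0.02,-0.18,-0.6]],"turn":[[0,0,0],[0,0,0],[0,0,0],[0,0,0],[0,0,0]],"gripper":[1,1,1,1,1]}' 60 >/dev/null && python3 chk2.py && python3 -m crank '{"travel":[[0.01,-0.06,-0.2],[0.01,-0.12,-0.4],[0.02,-0.18,-0.6],[0.02,-0.18,-0.6],[0.02,-0.18,-0.6]],"turn":[[0,0,0],[0,0,0],[0,0,0],[0,0,0],[0,0,0]],"gripper":[1,1,1,1,1]}' 60 >/dev/null && python3 chk2.py && python3 -m crank '{"travel":[[-0.01,0.1,0],[-0.02,0.2,0],[-0.03,0.3,0],[-0.04,0.4,0],[-0.05,0.5,0]],"turn":[[0,0,0],[0,0,0],[0,0,0],[0,0,0],[0,0,0]],"gripper":[1,1,1,1,1]}' 60 >/dev/null && python3 chk2.py
```

```text
eye [ 0.0092 -0.0009  0.2711] F [ 0.15 -0.97 -1.01] M [-0.    0.95  0.03]
eye [ 0.011  -0.0009  0.2651] F [ 0.75  0.08 -0.21] M [-0.02  0.94  0.  ]
eye [ 0.006  -0.0009  0.2653] F [3.27 0.16 0.18] M [-0.02  0.24  0.06]
```

Pulling out is resisted (+3.3 N), so the hole is threaded on the prong. Next I work out the arc to steepen the paddle about the eye.

Run:
```python
from eye import *
def tcp(th,e): 
    a=np.radians(th);b=np.radians(75-th);return np.array(e)-.135*np.array([np.cos(a),np.sin(a)])-.015*np.array([np.cos(b),-np.sin(b)])
c0=tcp(33.3,(.006,.2653));prev=c0
for k in range(0,11):
    q=k/10;th=33.3+q*29;e=(.013+.009*q,.264-.008*q);d=tcp(th,e)
    if k==6: prev5=base
    base=tcp(33.3+14.5,(.0175,.260)) if k>5 else c0
    w=R@np.array([d[0]-base[0],0,d[1]-base[1]])*100;print(k,w.round(2).tolist(),"turn",round(-(th-33.3-(14.5 if k>5 else 0)),1))
print(bot.observe()["qpos"].round(2))
```

```text
0 [0.07, -0.7, -0.13] turn -0.0
1 [0.11, -1.12, -0.83] turn -2.9
2 [0.16, -1.58, -1.51] turn -5.8
3 [0.21, -2.07, -2.17] turn -8.7
4 [0.26, -2.59, -2.81] turn -11.6
5 [0.32, -3.14, -3.43] turn -14.5
6 [0.06, -0.57, -0.59] turn -2.9
7 [0.12, -1.17, -1.16] turn -5.8
8 [0.18, -1.79, -1.71] turn -8.7
9 [0.25, -2.43, -2.22] turn -11.6
10 [0.31, -3.1, -2.71] turn -14.5
[-0.14  0.67 -0.35  1.83  1.03  1.33 -0.99]
```

```bash
python3 -m crank '{"travel":[[0.03,-0.35,-0.05],[0.07,-0.7,-0.13],[0.09,-0.9,-0.5],[0.11,-1.12,-0.83],[0.16,-1.58,-1.51]],"turn":[[0,0,0],[0,0,0],[-1.5,-0.1,0],[-2.9,-0.3,0],[-5.8,-0.6,0]],"gripper":[1,1,1,1,1]}' 60 >/dev/null && python3 chk2.py && python3 -m crank '{"travel":[[0.02,-0.24,-0.33],[0.05,-0.49,-0.66],[0.1,-1.01,-1.3],[0.16,-1.56,-1.92],[0.16,-1.56,-1.92]],"turn":[[-1.4,-0.1,0],[-2.9,-0.3,0],[-5.8,-0.6,0],[-8.7,-0.9,0],[-8.7,-0.9,0]],"gripper":[1,1,1,1,1]}' 60 >/dev/null && python3 chk2.py && python3 -m crank '{"travel":[[0.06,-0.57,-0.59],[0.12,-1.17,-1.16],[0.12,-1.17,-1.16],[0.12,-1.17,-1.16],[0.12,-1.17,-1.16]],"turn":[[-2.9,-0.3,0],[-5.8,-0.6,0],[-5.8,-0.6,0],[-5.8,-0.6,0],[-5.8,-0.6,0]],"gripper":[1,1,1,1,1]}' 60 >/dev/null && python3 chk2.py && python3 -m crank '{"travel":[[0.06,-0.62,-0.55],[0.13,-1.26,-1.06],[0.19,-1.93,-1.55],[0.19,-1.93,-1.55],[0.19,-1.93,-1.55]],"turn":[[-2.9,-0.3,0],[-5.8,-0.6,0],[-8.7,-0.9,0],[-8.7,-0.9,0],[-8.7,-0.9,0]],"gripper":[1,1,1,1,1]}' 60 && python3 chk2.py
```

```text
eye [ 0.0148 -0.0008  0.2627] F [ 0.67 -0.49 -2.71] M [-0.05  1.06  0.04]
eye [ 0.0171 -0.001   0.2586] F [ 0.65  0.4  -0.81] M [-0.02  1.18 -0.01]
eye [ 0.0192 -0.0008  0.259 ] F [ 0.17 -0.21 -1.27] M [ 0.01  1.25 -0.03]
clock: 17.95
position: [0.5828, -0.1281, 0.1399]
tool_rot: [3.121, 1.35, 1.65]
force: [-0.3, 0.2, -0.8]
grip_width: 0.019
finger_force: 59.1
eye [ 0.0217 -0.0009  0.2562] F [-0.22 -0.3  -0.78] M [0.02 1.22 0.08]
```

```bash
python3 -m crank '{"travel":[[0.01,-0.1,-0.1],[0.02,-0.2,-0.2],[0.02,-0.2,-0.3],[0.02,-0.2,-0.4],[0.02,-0.2,-0.4]],"turn":[[0,0,0],[0,0,0],[0,0,0],[0,0,0],[0,0,0]],"gripper":[1,1,1,1,1]}' 40 && python3 chk2.py
python3 -m crank '{"travel":[[0,0,0],[0,0,0],[-0.2,1.5,0.3],[-0.4,4,0.9],[-0.8,8,1.6]],"turn":[[0,0,0],[0,0,0],[0,0,0],[0,0,0],[0,0,0]],"gripper":[0.45,0.45,0.45,0.45,0.45]}' 40 && python3 -m crank '{"travel":[[-0.4,4,0.5],[-0.8,8,1],[-1,10,1],[-1,10,1],[-1,10,1]],"turn":[[0,0,0],[0,0,0],[0,0,0],[0,0,0],[0,0,0]],"gripper":[0.45,0.45,0.45,0.45,0.45]}' 40
```

```text
clock: 18.45
position: [0.583, -0.131, 0.1365]
tool_rot: [3.119, 1.354, 1.647]
force: [0.7, -4.3, 6.1]
grip_width: 0.019
finger_force: 59.0
eye [ 0.0242 -0.0012  0.2531] F [4.34 0.26 6.14] M [-0.03 -0.5   0.09]
clock: 18.95
position: [0.5743, -0.0502, 0.1521]
tool_rot: [3.125, 1.353, 1.651]
force: [0.5, 0.9, 0.2]
grip_width: 0.0469
finger_force: 0.0
clock: 19.45
position: [0.5647, 0.05, 0.1615]
tool_rot: [3.124, 1.352, 1.654]
force: [0.0, -0.8, -0.2]
grip_width: 0.0468
finger_force: 0.0
```

Released with the hook carrying the weight, and the hand is out. I wait for the swing to die, then look.

```bash
for i in 1 2; do :; done; python3 -m crank '{"travel":[[0,3,0],[0,6,0],[0,6,0],[0,6,0],[0,6,0]],"turn":[[0,0,0],[0,0,0],[0,0,0],[0,0,0],[0,0,0]],"gripper":[0.45,0.45,0.45,0.45,0.45]}' 40 >/dev/null
python3 - <<'E'
from workcell import bot
import cv2,time
for i in range(70): f=bot.grab_frame("scene")   # 3.5 s of waiting
a=f["pixels"].astype(int)
for i in range(6): f=bot.grab_frame("scene")
b=f["pixels"].astype(int);print("diff",abs(a-b)[100:260,300:400].max(),abs(a-b)[100:260,300:400].mean(),bot.observe()["clock"])
w=bot.grab_frame("wrist")
import numpy as np
o=np.zeros((420,800,3),np.uint8);o[:,:560]=w["pixels"];o[:,560:]=cv2.resize(f["pixels"][100:268,310:406],(240,420))
cv2.imwrite("pics/end.png",cv2.convertScaleAbs(o,alpha=1.5)[...,::-1])
E
```

```text
diff 55 3.2769166666666667 23.75
```

View pics/end.png

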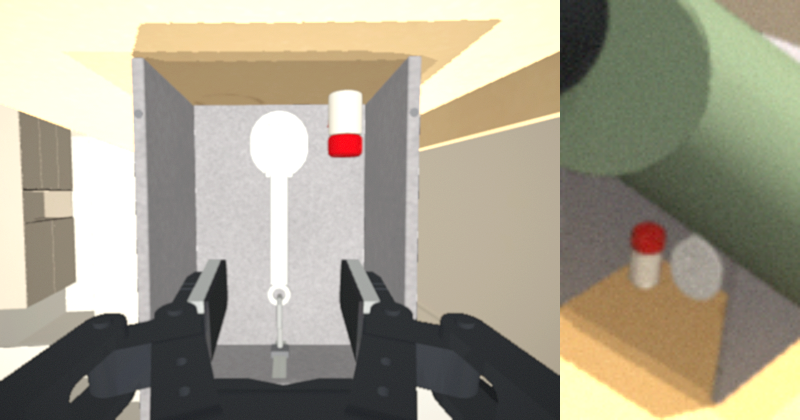

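The upside-down wrist view shows the paddle hanging from the hook at (279,295), blade at (279,145), and the shaker in place at (345,125). I check that it is still, then hand in.

```bash
python3 -m crank '{"travel":[[0,0,0],[0,0,0],[0,0,0],[0,0,0],[0,0,0]],"turn":[[0,0,0],[0,0,0],[0,0,0],[0,0,0],[0,0,0]],"gripper":[0.45,0.45,0.45,0.45,0.45]}' 40 >/dev/null; python3 -m crank '{"travel":[[0,0,0],[0,0,0],[0,0,0],[0,0,0],[0,0,0]],"turn":[[0,0,0],[0,0,0],[0,0,0],[0,0,0],[0,0,0]],"gripper":[0.45,0.45,0.45,0.45,0.45]}' 40
python3 - <<'E'
from workcell import bot
import cv2,numpy as np
for j in range(24):
    f=bot.grab_frame("wrist")
    if j%3==0:
        m=(f["pixels"][100:260,235:325].min(2)>115).astype(np.uint8)
        v,u=np.nonzero(m);print(len(v),u.mean().round(2),v.min(),v.mean().round(2))
E
```

```text
clock: 24.8
position: [0.5649, 0.1096, 0.1616]
tool_rot: [3.122, 1.352, 1.651]
force: [-0.2, 0.0, 0.7]
grip_width: 0.0467
finger_force: 0.0
13939 44.53 5 82.06
13938 44.53 5 82.07
13938 44.53 5 82.07
13940 44.53 5 82.06
13939 44.53 5 82.06
13939 44.53 5 82.06
13939 44.53 5 82.06
13939 44.53 5 82.06
```

Run:
```python
from workcell import bot
import numpy as np
for j in range(40):
    f=bot.grab_frame("wrist")
    if j%5==0:
        g=f["pixels"][100:260,235:325].min(2);t=(int(g.max())+int(np.percentile(g,5)))/2
        v,u=np.nonzero(g>t);print(t,len(v),u.mean().round(2),v.min(),v.mean().round(2))
print(bot.job_done())
```

```text
160.0 4240 43.59 13 67.92
160.0 4284 43.54 13 67.45
160.0 4298 43.57 13 67.31
160.0 4256 43.56 13 67.76
160.0 4296 43.57 13 67.33
160.0 4277 43.55 13 67.52
160.0 4273 43.54 13 67.56
160.0 4278 43.56 13 67.52
the job is handed in; nothing more can be done
None
```

The white paddle hangs still on the hook, blade down, with the hand out of the cubby; the job was handed in at about 28 s, and no verdict came back.

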